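Snap the oxygen-cylinder key back onto its tether eye

TASK

The oxygen-cylinder key has been left lying on the trolley; clip it back on its tether eye so that it is there for the next emergency: push the sprung gate of its snap hook open against a leg of the eye until the leg is inside the hook and the gate has snapped shut behind it. Then prove that it has caught: pull the key back until the bow of the eye comes up firm in the bend of the hook, and hold a light pull of about 10 N for half a second or more. Lay the key flat on the trolley top, still clipped on, and let go; be gentle with key and eye throughout, and leave the other things where they are.

Things in the scene. Friction and masses are not known exactly. Their poses are not given: they have to be found in the camera images.
- key: Oxygen-cylinder key, 174 mm long, 18 mm high, lying flat, 0.17 kg. Origin: underside, mid-width. +x runs to the snap hook, +y is the side of the hook's gate, +z up. Grip: grey bar 18 mm wide (y), 18 mm high, x = -60 to +18 mm; hold it near the origin. Steel socket head 22 mm wide at x = -91 to -69 mm. The hook is a closed loop of 9 mm round bar from x = 18 to 88 mm.
- hook_bend (a point): Where the centre of a leg lies when it bears in the bend of the hook: x = 74.5, y = -1, z = 9 mm of the key. The hook's plane lies 9 mm above the key's underside (4.5 mm are free below its bar). Its spine runs along y = -17 mm, the bend crosses the far end, the nose comes back on the +y side.
- hook_nose (a point): End of the hook's nose, x = 62.5, y = 15, z = 9 mm of the key. A leg that presses on the gate at x = 51 to 58 mm passes the nose; once its centre stands at y = 1 to 6 mm it can slide along +x into the bend, and the gate springs shut behind it. Nearer to the hinge the gate jams first; farther out the leg strikes the nose.
- hook_mouth (a point): Point on the centre line of the shut gate where a leg goes in best, at x = 55, y = 15, z = 9 mm of the key.
- key_gate (a joint): The gate, a dark steel bar 7 mm thick, from its hinge (x = 30, y = 15 mm of the key) to the nose. 0 = shut on the nose, grows (rad) as it swings inward, stop at 0.85. A spring shuts it: about 2 N at the mouth starts it, 5 to 7 N hold it as far open as a leg needs. More than 15 to 20 N between key and eye is rough handling.
- eye: Tether eye on the trolley top: a steel bow of 8 mm round bar, 54 mm high over all, two straight legs (up to z = 30 mm) 40 mm apart between centres, pinned in a fixed base 44 x 80 x 3.5 mm. Origin: middle of the base's underside; y runs from the right leg to the left, x square to the bow, roughly away from the robot. The bow rocks about its feet: see the legs.
- eye_left_leg (a point): Where the axis of the eye's left leg passes, 20 mm above the trolley top, WHEN THE BOW STANDS UPRIGHT. The point is fixed to the base. The bow itself starts leaning forward or back (along the eye's x) by an amount that is not reported, a few millimetres at this height; pushed or pulled there it drags stiffly (about 2 N) until it comes up against its stop.
- eye_right_leg (a point): The same for the eye's right leg (y = -20 mm of the eye).
- handset: Bystander: black ward handset lying flat, 80 x 166 x 14 mm; origin under its centre.
- infusion_set_1: Bystander: infusion set in a clear pouch, 75 x 134 x 19 mm; origin under its centre.
- forceps: Bystander: steel thumb forceps lying flat, 18 x 126 x 9 mm; origin under its centre.
- vial_blue: Bystander: injection vial with a blue cap, 22 mm diameter, 47 mm high; origin under its centre.
- vial_red: Bystander: injection vial with a red cap, 22 mm diameter, 41 mm high; origin under its centre.
Mind the look-alikes: they are no part of the job. Of the things that look like the key, the larger one is meant.

How it is judged:
By the outcome, as a careful person would: the job done as asked, in the order asked, and still so for the second after the job is handed in, with the robot touching nothing.
It also fails if it takes over 54 s, if anything falls off the work surface, if the arm or the gripper's body presses on something with over 40 N, if the wrist force passes 120 N, or if a joint passes its speed limit or range.

ROBOT

A 7-joint arm with a two-finger parallel gripper is mounted at the origin on a cart in front of the work surface, level with it; the furniture and walls round the work are solid. World frame = base frame: x ahead of the robot, y to its left, z up, the work surface at z = 0. Lengths are in m, angles in rad, forces in N, time in s.
With the tool pointing down it reaches from about 0.4 to 0.9 m from the base axis. Payload 5.6 kg.
Tool frame: the origin (TCP) lies midway between the tips of the shut fingers; the grasp point (between the pads) lies 19 mm behind it; z points along the fingers, y is the line along which they close (so a half turn about z gives the same grasp; the last joint's range is limited). The gripper opens to 92 mm and grips with 3 to 60 N. Pads are 20 mm wide; open, the fingers measure 128 mm over their backs; the gripper's body (75 mm by 189 mm) begins 69 mm behind the grasp point.
Start: joints at [-1.205, 0.468, -0.012, 1.603, 0.006, 1.071, -0.056], TCP at [0.258, 0.596, 0.215] pointing down, gripper open.
Joint ranges: [-2.53, 2.53], [-0.31, 2.02], [-1.57, 1.55], [0.28, 2.44], [-1.29, 4.43], [0.15, 1.84], [-2.92, 2.92]. Speed limits (rad/s): [2.57, 2.57, 3.14, 3.14, 3.14, 3.14, 3.14].

INTERFACE

Orientations are given as a 3x3 rotation matrix whose columns are the frame's x, y, z axes.
In Python, from station import env, effector, solver, viewer, workorder, search_frame, tip_of gives the robot as it stands. Calls block until the motion is done:
- env.reach(position, orientation): joint-space move of the TCP to a pose.
- env.movel(position, frame=None, rate=0.15): straight line of the TCP; frame=None keeps the orientation; rate is the mean speed in m/s.
- env.goto_joints(angles): joint-space move.
- effector.release() and effector.grasp(squeeze=None): open the fingers fully, or close them until they stop; squeeze is the grip in N (None keeps the last).
- env.pause(seconds).
- solver.inverse_kinematics(position, orientation): joint angles nearest the present ones, or None.
- env.sense(): the state.
- viewer.read_camera(name): name is "scene" or "top" or "wrist"; returns (picture, depth): 400x640x3 uint8, red, green, blue; 400x640 float32, m along the optical axis (not along the pixel's ray), 0 where there is no reading.
- viewer.camera_info(name): a dict with "intrinsics" (3x3 intrinsics, pixels), "dist_coeffs" ([k1, k2, p1, p2, k3] as OpenCV has them; the pictures are not rectified), "eye" and "rotation" of the camera in the world; the wrist camera has in their place "T_tool_cam" (4x4, takes a point from camera to tool coordinates, whose origin is the TCP and whose axes are the flange's). Camera axes: x right, y up, looking along -z (the intrinsics and any distortion apply to the point x, -y, -z); pixel columns grow to the right and rows downward; lengths in m; the calibration is good to about 2 mm. A picture is of the moment at which its call begins: read the wrist's pose just before it. camera_info takes no time and is no camera call.
A pose or a line that the arm cannot do raises env.PlanningError and nothing moves.
- workorder.finish_job(): hands the job in; it is judged then, once.
Trained networks look in the newest picture that a camera, given by its name, has taken for a name from the list of things; names that differ only in an ending like _2 or _b are one class to them, and where a whole thing is asked for, a point or a joint stands for the part that bears it (a point fixed in the world has none). Each returns a list of dicts, best first, with "score" (0 to 1); they miss things now and then, are a little off and sometimes report something else, mostly with a low value. They report only what shows in the picture. A call takes as long as a camera call. They do not tell look-alikes from the thing itself.
- search_frame(camera, name): "at" ([x, y, z] in m, in world coordinates, good to about 4 mm: the middle of the surface that is visible of it).
- tip_of(camera, name): "at" ([x, y, z] in m, in world coordinates, good to about 4 mm: a listed point, or the origin of a listed thing).
The state is a dict: "t": time; "joint_positions": joint angles; "joint_velocities": joint speeds; "tau": joint torques, N m; "ee_pos": TCP position; "tcp_rot": TCP orientation; "wrist_force": force on the tool from outside, world axes, zero at the start; "moment": the same for the moment, N m; "gripper_width": finger opening in m; "grasp_force": force on a finger pad.
Only numpy, scipy, OpenCV 4.12 (cv2) and the standard library are available. Lean on these libraries where they do the work, as an engineer would, in place of code of your own. Each camera call takes 0.05 s, during which the arm holds its last target. There are 200 camera calls.

## Working session

There is one attempt and no reset: what is moved stays moved. The work goes in short steps, each a Python script; the robot and the scene stay as the last script left them, time stands still between calls to the robot, and variables do not carry over. Pictures are saved under pics/ and viewed, at most 10 in all, crops included, and the job is handed in when it is done.

```bash
ls; mkdir -p pics
python3 - <<'E'
from station import *
import cv2,numpy as np
for c in ["top","scene"]:
    p,d=viewer.read_camera(c); cv2.imwrite(f"pics/{c}0.png",p[:,:,::-1])
    i=viewer.camera_info(c); print(c,i["eye"],np.round(i["intrinsics"],1).tolist())
    for n in ["key","hook_bend","hook_mouth","hook_nose","eye","eye_left_leg","eye_right_leg"]:
        f=tip_of(c,n); print(n,[(np.round(q["at"],4).tolist(),round(q["score"],2)) for q in f])
    for n in ["key","eye"]:
        f=search_frame(c,n); print("sf",n,[(np.round(q["at"],4).tolist(),round(q["score"],2)) for q in f])
print(env.sense()["t"])
E
```

```text
pics
top [ 0.37285192 -0.1018632   1.11927611] [[432.7, 0.0, 319.1], [0.0, 432.7, 200.1], [0.0, 0.0, 1.0]]
key [([0.4646, -0.0901, -0.0023], 0.93), ([0.3533, 0.1096, -0.0008], 0.71)]
hook_bend [([0.4631, -0.0179, 0.0096], 0.82), ([0.3687, 0.0592, 0.0059], 0.81)]
hook_mouth [([0.4483, -0.0434, 0.0061], 0.97), ([0.3775, 0.074, 0.0044], 0.83), ([0.5322, -0.2944, -0.0028], 0.31)]
hook_nose [([0.4508, -0.0346, 0.0077], 0.95), ([0.3843, 0.0673, 0.0044], 0.69)]
eye [([0.5888, 0.001, -0.0022], 0.84)]
eye_left_leg []
eye_right_leg [([0.5848, -0.0198, 0.0209], 0.93)]
sf key [([0.464, -0.0953, 0.016], 0.87), ([0.3537, 0.1074, 0.0112], 0.76)]
sf eye [([0.5869, -0.0014, 0.0022], 0.58)]
scene [ 0.01406417 -0.38128689  0.67767293] [[376.6, 0.0, 316.6], [0.0, 376.6, 198.0], [0.0, 0.0, 1.0]]
key [([0.466, -0.096, 0.0013], 0.91), ([0.3557, 0.1091, -0.001], 0.87)]
hook_bend [([0.4661, -0.0151, 0.008], 0.7)]
hook_mouth [([0.3764, 0.073, 0.0058], 0.74), ([0.4486, -0.0391, 0.0123], 0.68)]
hook_nose [([0.3836, 0.0682, 0.0068], 0.87), ([0.4473, -0.0329, 0.0055], 0.73)]
eye [([0.5937, 0.0013, -0.0016], 0.55), ([0.5264, -0.2908, 0.0018], 0.54)]
eye_left_leg [([0.5942, 0.0194, 0.0208], 0.68)]
eye_right_leg [([0.5858, -0.0169, 0.0233], 0.73), ([0.5242, -0.2899, 0.0014], 0.28)]
sf key [([0.4578, -0.1146, 0.0134], 0.95), ([0.3541, 0.1099, 0.0106], 0.74)]
sf eye [([0.5883, -0.0036, 0.0023], 0.91)]
1.0
```

View pics/top0.png

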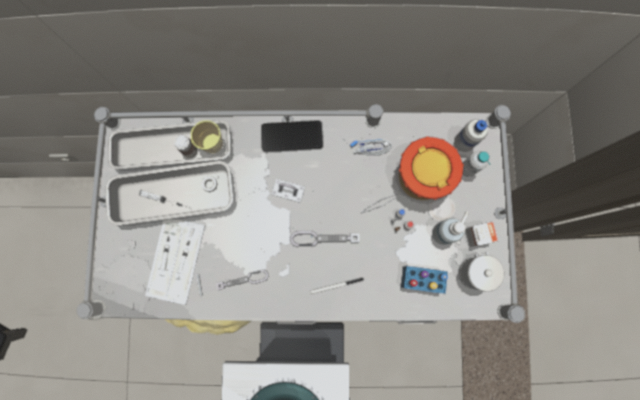

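View pics/scene0.png

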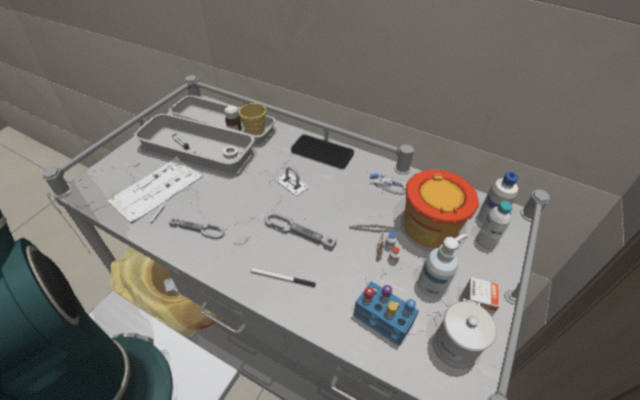

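The top picture shows the larger key at (325,239), its hook to the left (world +y) and its gate toward the robot. The eye is at (289,190), slightly turned. My plan is to turn the key to point away from the robot and push its gate leftward onto the right leg along the eye's stiff y axis. Next I'll take a close look.

```bash
cat > h.py <<'E'
from station import *
import cv2,numpy as np
def R(yaw,flip=1):
    # tool down; tool y = flip * left normal of heading yaw (key y)
    y=flip*np.array([-np.sin(yaw),np.cos(yaw),0]); z=np.array([0,0,-1.]); return np.column_stack([np.cross(y,z),y,z])
def cam(c):
    i=viewer.camera_info(c)
    if c!="wrist": return i["intrinsics"],np.array(i["dist_coeffs"]),np.array(i["rotation"]),np.array(i["eye"])
    s=env.sense(); T=np.eye(4);T[:3,:3]=s["tcp_rot"];T[:3,3]=s["ee_pos"];T=T@np.array(i["T_tool_cam"])
    return i["intrinsics"],np.array(i["dist_coeffs"]),T[:3,:3],T[:3,3]
def shot(c,f=None):
    C=cam(c); p,d=viewer.read_camera(c)
    if f: cv2.imwrite(f"pics/{f}.png",p[:,:,::-1])
    return p,d,C
def ray(C,px):
    K,D,Rm,e=C; u=cv2.undistortPoints(np.array(px,float).reshape(-1,1,2),np.array(K),D).reshape(-1,2)
    return np.column_stack([u[:,0],-u[:,1],-np.ones(len(u))])@Rm.T, e
def atz(C,px,z):
    r,e=ray(C,px); return e+r*((z-e[2])/r[:,2])[:,None]
def pix(C,P):
    K,D,Rm,e=C; q=(np.atleast_2d(P)-e)@Rm; q=q*[1,-1,-1]
    return cv2.projectPoints(q,np.zeros(3),np.zeros(3),np.array(K),D)[0].reshape(-1,2)
def tell(c,names,fn=tip_of):
    for n in names: print(n,[(np.round(q["at"],4).tolist(),round(q["score"],2)) for q in fn(c,n)])
E
python3 - <<'E'
from h import *
np.set_printoptions(precision=3,suppress=True)
print(env.sense()["tcp_rot"]); print(viewer.camera_info("wrist"))
for f in (1,-1):
    for p,y in [((.465,-.093,.03),np.pi/2),((.51,-.05,.03),-.24),((.51,-.05,.03),.1)]:
        print(f,y,solver.inverse_kinematics(np.array(p),R(y,f)))
E
```

```text
[[-0.918  0.398  0.   ]
 [ 0.398  0.918  0.   ]
 [-0.     0.    -1.   ]]
{'intrinsics': array([[278.277,   0.   , 318.291],
       [  0.   , 278.277, 200.764],
       [  0.   ,   0.   ,   1.   ]]), 'dist_coeffs': array([0.015, 0.   , 0.   , 0.   , 0.   ]), 'T_tool_cam': array([[ 0.   ,  0.958,  0.287,  0.08 ],
       [ 1.   , -0.   ,  0.   , -0.001],
       [ 0.   ,  0.287, -0.958, -0.17 ],
       [ 0.   ,  0.   ,  0.   ,  1.   ]])}
1 1.5707963267948966 [-0.813  1.024  1.335  2.198 -1.22   1.085 -1.911]
1 -0.24 [-0.168  0.524  0.246  2.07  -0.227  0.572  1.57 ]
1 0.1 [-0.131  0.521  0.201  2.068 -0.186  0.569  1.872]
-1 1.5707963267948966 [-0.245  0.504  0.451  2.17  -0.415  0.55   0.515]
-1 -0.24 [-0.47   0.594  0.634  2.089 -0.588  0.64  -1.242]
-1 0.1 [-0.422  0.576  0.57   2.086 -0.529  0.622 -0.956]
```

Run:
```python
from h import *
env.reach(np.array([.50,-.035,.12]),R(0,-1))
p,d,C=shot("wrist","w1"); np.savez("w1.npz",p=p,d=d)
tell("wrist",["key","hook_bend","hook_mouth","hook_nose","eye","eye_left_leg","eye_right_leg"])
print(env.sense()["t"],C[3])
```

```text
key [([0.4673, -0.0942, -0.0026], 0.76)]
hook_bend [([0.3727, 0.0539, 0.01], 0.64), ([0.4644, -0.0188, 0.0107], 0.62), ([0.5309, -0.2934, 0.0011], 0.41)]
hook_mouth [([0.4459, -0.0402, 0.0078], 0.67), ([0.3791, 0.072, 0.0052], 0.46)]
hook_nose [([0.4453, -0.0292, 0.01], 0.87), ([0.3825, 0.0649, 0.0072], 0.66), ([0.5285, -0.2949, 0.0023], 0.46)]
eye [([0.5929, -0.0011, 0.0024], 0.89), ([0.4428, -0.0314, 0.0089], 0.47)]
eye_left_leg [([0.5943, 0.0163, 0.0184], 0.77)]
eye_right_leg [([0.5856, -0.0213, 0.0246], 0.74), ([0.4947, -0.319, -0.0034], 0.58)]
3.825 [ 0.58152633 -0.03540494  0.29013515]
```

View pics/w1.png

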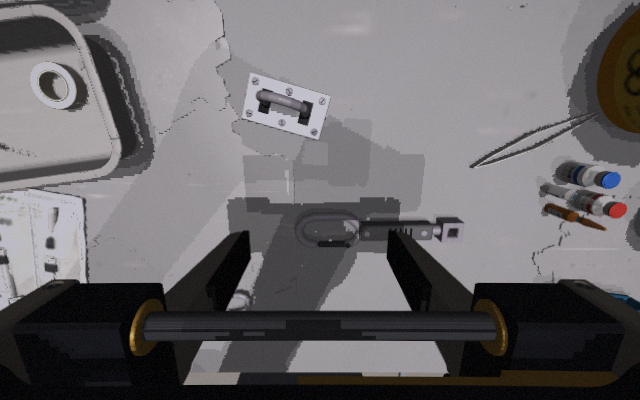

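The picture shows the eye base with corners at about (252,72), (331,95), (319,140) and (243,117), and the key with its hook at (330,227). I'll measure the base and zoom in on the bow.

Run:
```python
from h import *
C=cam("wrist"); z=np.load("w1.npz"); p=z["p"];d=z["d"]
pts=atz(C,[(252,72),(331,95),(319,140),(243,117)],.0035); print(pts.round(4).tolist(), pts.mean(0))
g=pts[0]-pts[1]+pts[3]-pts[2]; a=np.arctan2(-g[0],g[1]); print("yaw",a)
a_=a; X=np.array([np.cos(a),np.sin(a),0]);Y=np.array([-np.sin(a),np.cos(a),0]);o=pts.mean(0)*[1,1,0]
# depth points over the bow in eye frame
v,u=np.mgrid[60:150,235:340]; r,e=ray(C,np.column_stack([u.ravel(),v.ravel()])); P=e+r*d[v,u].ravel()[:,None]-o
Q=np.column_stack([P@X,P@Y,P[:,2]])
for lo,hi in [(.008,.02),(.02,.03),(.03,.042),(.042,.06)]:
    for s in (-1,1):
        m=(Q[:,2]>lo)&(Q[:,2]<hi)&(s*Q[:,1]>0); print(lo,s,m.sum(),Q[m].mean(0).round(4) if m.any() else "", np.ptp(Q[m],axis=0).round(3) if m.any() else "")
for n in [(0,.02,.004),(0,-.02,.004),(0,.02,.03),(0,-.02,.03),(0,0,.05)]: print(n,pix(C,o+n[0]*X+n[1]*Y+np.array([0,0,n[2]])))
c=cv2.resize(p[55:155,230:345,::-1],None,fx=6,fy=6,interpolation=cv2.INTER_CUBIC); cv2.imwrite("pics/w1c.png",c[:600])
# key pixels height
v,u=np.mgrid[195:260,280:480]; r,e=ray(C,np.column_stack([u.ravel(),v.ravel()])); P=e+r*d[v,u].ravel()[:,None]
m=(P[:,2]>.008)&(P[:,2]<.03); 
(cx,cy),(w,h),ang=cv2.minAreaRect(P[m,:2].astype(np.float32)); print("keyrect",cx,cy,w,h,ang,m.sum())
g=m&(P[:,2]>.0145); print("grip",P[g].mean(0),np.ptp(P[g],axis=0))
```

```text
[[0.6222, 0.0259, 0.0035], [0.6021, -0.0487, 0.0035], [0.5597, -0.0372, 0.0035], [0.5817, 0.0376, 0.0035]] [ 0.59141711 -0.00559423  0.0035    ]
yaw -0.27456153524338917
0.008 -1 12 [-0.0017 -0.0204  0.0152] [0.006 0.006 0.011]
0.008 1 15 [-0.002   0.0186  0.0145] [0.003 0.004 0.009]
0.02 -1 9 [-0.0008 -0.0205  0.0265] [0.005 0.005 0.007]
0.02 1 10 [-0.0017  0.0193  0.0256] [0.002 0.003 0.008]
0.03 -1 49 [ 0.002  -0.0197  0.0382] [0.008 0.007 0.012]
0.03 1 22 [0.0012 0.0213 0.0387] [0.007 0.008 0.011]
0.042 -1 232 [ 0.0037 -0.009   0.0494] [0.008 0.018 0.012]
0.042 1 235 [0.0036 0.0095 0.0502] [0.008 0.022 0.013]
(0, 0.02, 0.004) [[266.44837477 100.68475207]]
(0, -0.02, 0.004) [[306.40756027 112.55471295]]
(0, 0.02, 0.03) [[261.17448457  98.95248343]]
(0, -0.02, 0.03) [[305.22505867 112.04499441]]
(0, 0, 0.05) [[280.41462136 104.53207277]]
keyrect 0.46688157320022583 -0.0998196229338646 0.039534375071525574 0.17758144438266754 1.3715839385986328 2801
grip [ 0.46648445 -0.13336943  0.01756043] [0.03565056 0.17376809 0.00608336]
```

View pics/w1c.png

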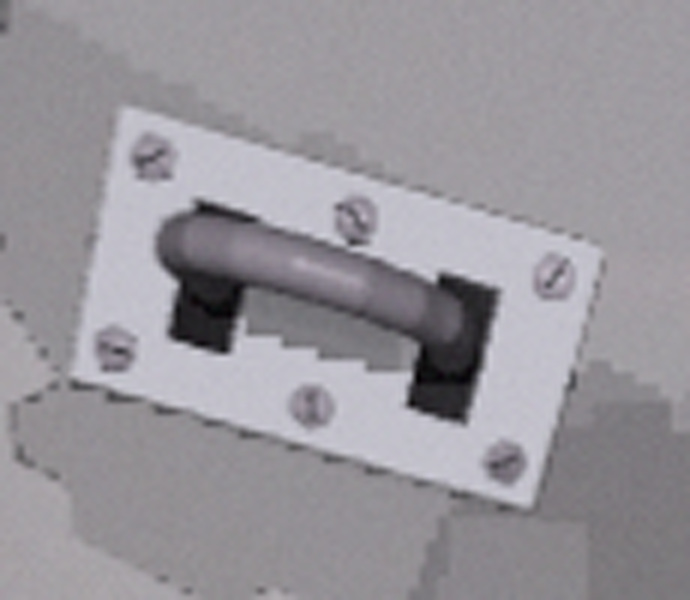

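Run:
```python
from h import *
yk=np.deg2rad(91.5); o=np.array([.4660,-.096,0])
env.reach(o+[0,0,.06],R(yk,-1)); env.movel(o+[0,0,.003],rate=.08)
f0=env.sense()["wrist_force"]; effector.grasp(35); s=env.sense(); print(f0,s["wrist_force"],s["gripper_width"],s["grasp_force"])
env.movel(o+[0,0,.033],rate=.08)
p,d,C=shot("wrist","w2"); s=env.sense(); print(s["gripper_width"],s["t"],s["wrist_force"],C[3])
tell("wrist",["key","hook_bend","hook_mouth","hook_nose"])
np.savez("w2.npz",p=p,d=d)
```

```text
[-0.15853141  0.8326447   0.51598053] [-0.49994798 -0.85462501  0.89594131] 0.017776879213888163 34.97018873691559
0.01748394525269797 7.75 [ 0.42769829 -0.6750087  -0.74662753] [ 0.46403892 -0.016225    0.20348865]
key [([0.4655, -0.0954, 0.0279], 0.7)]
hook_bend [([0.4667, -0.0204, 0.0406], 0.74)]
hook_mouth [([0.4497, -0.042, 0.0383], 0.78), ([0.469, -0.0936, 0.031], 0.35)]
hook_nose [([0.4459, -0.0291, 0.0371], 0.79)]
```

View pics/w2.png

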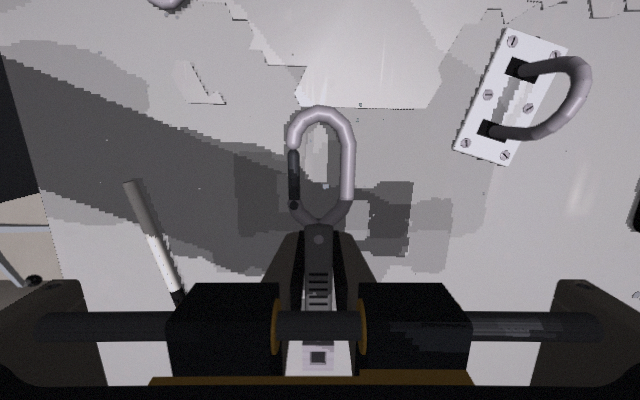

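The key is held straight and level. The hook tip is at (321,106), the nose/gate joint at (293,151) and the hinge at (294,205). I'll work out where the key sits along x from these pixels.

Run:
```python
from h import *
C=cam("wrist"); s=env.sense(); t=s["ee_pos"]; Rt=s["tcp_rot"]; yk=np.deg2rad(91.5); X=np.array([np.cos(yk),np.sin(yk),0]);Y=np.array([-np.sin(yk),np.cos(yk),0])
for n,px,kx,z in [("tip",(321,106),88,.039),("nose",(293,151),62.5,.039),("hinge",(294,205),30,.041),("spine",(348,170),0,.039)]:
    q=atz(C,[px],z)[0]-t; print(n,(q@X*1e3).round(1),(q@Y*1e3).round(1),kx)
for n,at,k in [("bend",[.4667,-.0204],(74.5,-1)),("mouth",[.4497,-.042],(55,15)),("nose",[.4459,-.0291],(62.5,15))]:
    q=np.array([*at,0])-t; print(n,(q@X*1e3).round(1),(q@Y*1e3).round(1),k)
print(t)
```

```text
tip 85.6 -1.7 88
nose 60.8 14.6 62.5
hinge 28.5 14.6 30
spine 49.7 -17.8 0
bend 75.6 -3.0 (74.5, -1)
mouth 54.4 14.6 (55, 15)
nose 67.4 18.0 (62.5, 15)
[ 0.46568382 -0.09600643  0.03262621]
```

```bash
cat >> h.py <<'E'
ye=-.27; EX=np.array([np.cos(ye),np.sin(ye),0]);EY=np.array([-np.sin(ye),np.cos(ye),0])
E
python3 - <<'E'
from h import *
t=env.sense()["ee_pos"]; env.movel(np.array([t[0],t[1],.085]))
L=np.array([.5874,-.0252,0]); T=L-.0532*EX-.035*EY
env.reach(T+[0,0,.085],R(ye,-1)); env.movel(T+[0,0,.014],rate=.1)
env.pause(.3)
p,d,C=shot("wrist","w3"); s=env.sense(); print(s["gripper_width"],s["t"],s["wrist_force"],s["ee_pos"])
tell("wrist",["hook_bend","hook_mouth","hook_nose","eye_left_leg","eye_right_leg"])
np.savez("w3.npz",p=p,d=d)
for n in [20,-20]: print(pix(C,L+(n+20)*1e-3*EY+[0,0,.02]))
cv2.imwrite("pics/w3c.png",cv2.resize(p[60:240,220:440,::-1],None,fx=3.3,fy=3.3,interpolation=cv2.INTER_CUBIC))
E
```

```text
0.018176093531960657 11.125 [-0.41277942 -1.18551384 -1.59036175] [ 0.52703199 -0.04460102  0.01432538]
hook_bend [([0.6006, -0.066, 0.0209], 0.64)]
hook_mouth [([0.5843, -0.0429, 0.0196], 0.94)]
hook_nose [([0.5917, -0.0446, 0.02], 0.75)]
eye_left_leg [([0.5956, 0.0197, 0.0188], 0.72)]
eye_right_leg [([0.5952, 0.017, 0.0205], 0.22)]
[[189.9419099  167.78137803]]
[[257.39979955 167.90131215]]
```

View pics/w3c.png

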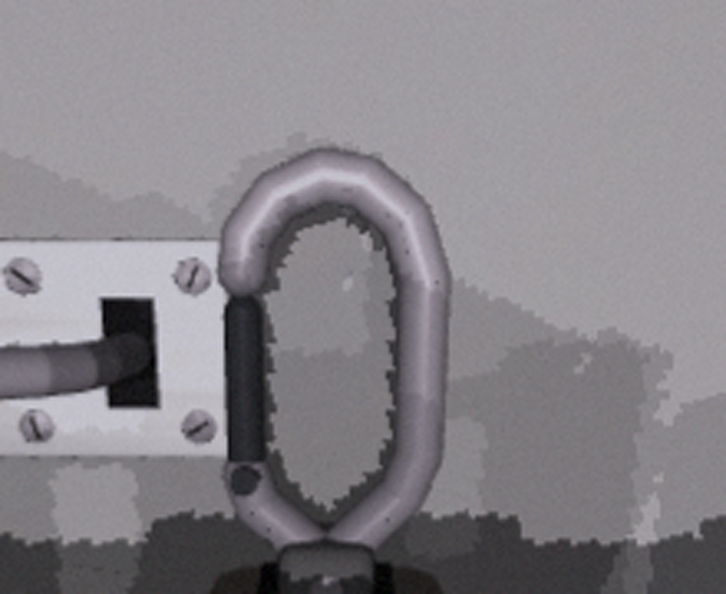

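The leg enters its foot at full-frame (259,167), about 10.5 mm short of the nose end at (294,149), so it is at key x≈52. I'll move the key back 2.5 mm and then push along eye +y with force monitoring.

```bash
cat > push.py <<'E'
from h import *
t=env.sense()["ee_pos"].copy(); t[2]=.014
t=t-.0025*EX; env.movel(t,R(ye,-1),rate=.03); env.pause(.2)
s0=env.sense(); f0=s0["wrist_force"]; log=[]; c=None; a=0
while a<.0345:
    a+=.001 if (a<.007 or c is not None) else .0006
    env.movel(t+a*EY,rate=.03); s=env.sense(); f=s["wrist_force"]-f0
    log.append((round(a*1e3,1),round(f@EX,1),round(f@EY,1),round(f[2],1)))
    if c is None and f@EY<-1.8: c=a
    if np.linalg.norm(f[:2])>12: print("STOP"); break
    if c is not None and a-c>=.019: break
print(c,log); s=env.sense(); print(s["t"],s["ee_pos"],f0)
p,d,C=shot("wrist","w4")
cv2.imwrite("pics/w4c.png",cv2.resize(p[60:240,190:410,::-1],None,fx=3.3,fy=3.3,interpolation=cv2.INTER_CUBIC))
E
python3 push.py
```

```text
0.0178 [(1.0, np.float64(-0.1), np.float64(0.0), np.float64(-0.0)), (2.0, np.float64(-0.4), np.float64(-0.4), np.float64(0.4)), (3.0, np.float64(-1.8), np.float64(-0.3), np.float64(0.7)), (4.0, np.float64(-0.9), np.float64(0.3), np.float64(1.2)), (5.0, np.float64(-0.6), np.float64(-0.4), np.float64(0.6)), (6.0, np.float64(-0.7), np.float64(-0.1), np.float64(0.3)), (7.0, np.float64(-0.7), np.float64(-1.0), np.float64(-0.6)), (7.6, np.float64(-0.8), np.float64(-0.5), np.float64(-1.4)), (8.2, np.float64(-0.6), np.float64(-0.6), np.float64(0.2)), (8.8, np.float64(-1.2), np.float64(1.1), np.float64(0.1)), (9.4, np.float64(-0.4), np.float64(0.1), np.float64(1.9)), (10.0, np.float64(-1.2), np.float64(0.1), np.float64(0.8)), (10.6, np.float64(-0.4), np.float64(0.4), np.float64(-0.3)), (11.2, np.float64(-0.0), np.float64(-0.5), np.float64(-0.2)), (11.8, np.float64(-0.1), np.float64(-0.6), np.float64(0.1)), (12.4, np.float64(-1.3), np.float64(0.4), np.float64(0.4)), (13.0, np.float64(-1.1), np.float64(-0.1), np.float64(-0.2)), (13.6, np.float64(-0.9), np.float64(0.2), np.float64(-0.0)), (14.2,
[... 842 characters left out ...]
(0.5)), (25.8, np.float64(-0.7), np.float64(-3.5), np.float64(1.3)), (26.8, np.float64(-0.9), np.float64(-4.2), np.float64(0.4)), (27.8, np.float64(-1.1), np.float64(-4.9), np.float64(0.9)), (28.8, np.float64(0.0), np.float64(-5.6), np.float64(0.5)), (29.8, np.float64(-0.9), np.float64(-4.6), np.float64(0.6)), (30.8, np.float64(-1.8), np.float64(-5.0), np.float64(-0.1)), (31.8, np.float64(-1.3), np.float64(-4.9), np.float64(0.4)), (32.8, np.float64(-2.2), np.float64(-4.7), np.float64(1.1)), (33.8, np.float64(-2.7), np.float64(-4.9), np.float64(0.4)), (34.8, np.float64(-2.0), np.float64(-5.3), np.float64(1.7))]
22.325 [ 0.53346481 -0.01052799  0.01393281] [ 0.64640443  0.05232842 -1.88355643]
```

View pics/w4c.png

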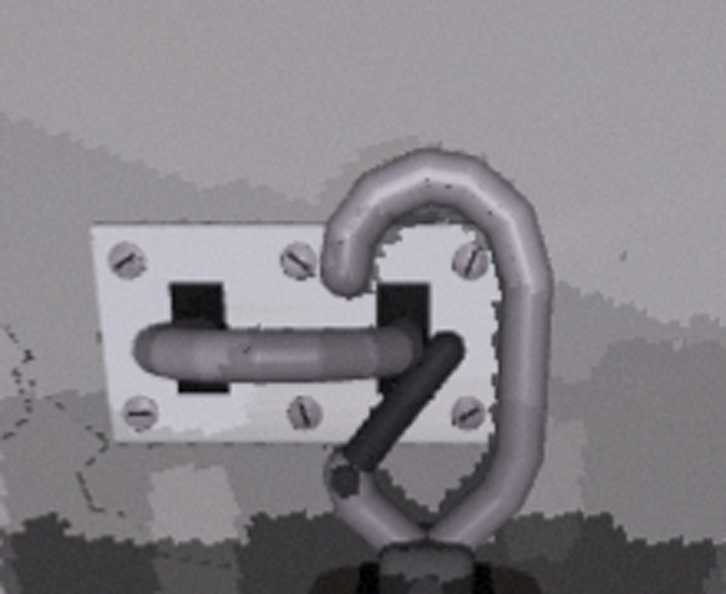

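The leg is past the nose and sits at key y≈4 mm (crop (405,350)), with the gate held open. Next I'll pull back into the bend.

```bash
cat > pull.py <<'E'
from h import *
t=env.sense()["ee_pos"].copy(); t[2]=.014
t0=t+.0006*EY; env.movel(t0,rate=.03)
log=[]; F0=np.array([.65,.05,-1.88])
def f(): 
    v=env.sense()["wrist_force"]-F0; return np.array([v@EX,v@EY])
for a in (.005,.010,.014):
    env.movel(t0-a*EX,rate=.05); log.append((a*1e3,*f().round(1)))
    if abs(f()).max()>9: break
y=0
while a<.040:
    a+=.001; y=min(y+.0007,.004)
    env.movel(t0-a*EX+y*EY,rate=.03); v=f(); log.append((round(a*1e3,1),*v.round(1)))
    if abs(v[0])>5.5 or abs(v[1])>8: break
print([tuple(map(float,l)) for l in log]); s=env.sense(); print(s["t"],s["ee_pos"],s["gripper_width"],y)
p,d,C=shot("wrist","w5")
cv2.imwrite("pics/w5c.png",cv2.resize(p[30:210,190:410,::-1],None,fx=3.3,fy=3.3,interpolation=cv2.INTER_CUBIC))
E
python3 pull.py
```

```text
[(5.0, -0.4, 0.0), (10.0, 0.3, 0.8), (14.0, 0.4, 1.1), (15.0, 1.3, 0.9), (16.0, 1.5, -1.6), (17.0, 0.8, -0.2), (18.0, 1.5, 0.5), (19.0, 1.5, 0.8), (20.0, 0.3, 0.0), (21.0, 0.6, -0.4), (22.0, -0.1, -0.2), (23.0, 0.6, 0.2), (24.0, 0.2, 0.1), (25.0, 1.0, 0.8), (26.0, 0.7, 0.3), (27.0, 0.5, 0.1), (28.0, 0.4, 0.3), (29.0, 2.7, -0.4), (30.0, 4.9, 0.3), (31.0, 6.4, -0.1)]
27.625 [0.50683811 0.00159195 0.01461539] 0.017692346052268514 0.004
```

View pics/w5c.png

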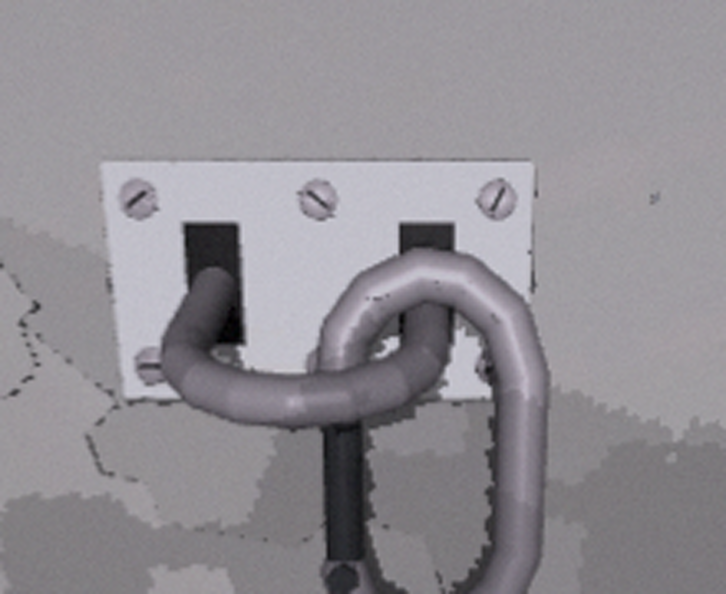

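The leg lies in the bend, the gate is shut behind it (crop (343,490)), and the force is rising at about 2 N/mm, so it is at the stop. I'll bring the pull up to 10 N and hold.

Run:
```python
from h import *
F0=np.array([.65,.05,-1.88]); t=env.sense()["ee_pos"].copy(); t[2]=.014
def f(n=5):
    r=[]
    for _ in range(n): env.pause(.04); r.append((env.sense()["wrist_force"]-F0)@EX)
    return np.mean(r)
a=0; log=[]; c=t.copy(); v=f()
log.append(v)
for _ in range(5):
    if v>9.5: break
    a+=np.clip((10.2-v)/2/1000,.0003,.0015); env.movel(t-a*EX,rate=.02); v=f(); log.append(v)
for _ in range(6): log.append(f())
s=env.sense(); print(np.round(log,1),a,s["t"],s["gripper_width"],s["ee_pos"])
```

```text
[ 5.4  5.1  7.1  9.4 10.2 10.1 10.4 10.4 10.6 10.1 10.4] 0.004904269989411567 30.9667 0.01775787852998387 [0.50639265 0.0017548  0.01516655]
```

Run:
```python
from h import *
F0=np.array([.65,.05,-1.88]); t=env.sense()["ee_pos"].copy(); t[2]=.0145
t=t+.006*EX; env.movel(t,rate=.03); log=[]
for z in (.010,.007,.005,.004,.003,.002):
    t[2]=z; env.movel(t,rate=.03); env.pause(.1); s=env.sense(); v=s["wrist_force"]-F0; log.append((z,round(s["ee_pos"][2],4),*v.round(1)))
    if v[2]>3: break
print([tuple(map(float,l)) for l in log]); 
effector.release(); env.pause(.2); print(env.sense()["wrist_force"])
t=env.sense()["ee_pos"].copy(); env.movel(t+[0,0,.12],rate=.1)
p,d,C=shot("wrist","w6"); print(env.sense()["t"])
tell("wrist",["key","hook_bend"])
v,u=np.mgrid[150:400,200:440]; 
cv2.imwrite("pics/w6c.png",cv2.resize(p[90:300,220:440,::-1],None,fx=2.8,fy=2.8,interpolation=cv2.INTER_CUBIC))
```

```text
[(0.01, 0.0099, 0.1, 0.5, 0.4), (0.007, 0.007, -0.4, -0.6, 0.4), (0.005, 0.005, -1.0, -0.7, 0.1), (0.004, 0.004, -0.2, -0.9, 1.1), (0.003, 0.003, -0.8, 0.4, 1.9), (0.002, 0.0029, -3.8, 0.7, 12.4)]
[ 0.36991919  0.48237852 -0.32209671]
36.375
key [([0.5134, -0.0019, -0.0001], 0.71), ([0.3562, 0.1097, -0.0016], 0.7)]
hook_bend [([0.3735, 0.0531, 0.01], 0.72), ([0.5942, 0.0165, 0.0158], 0.59), ([0.5834, -0.0205, 0.0102], 0.56)]
```

View pics/w6c.png

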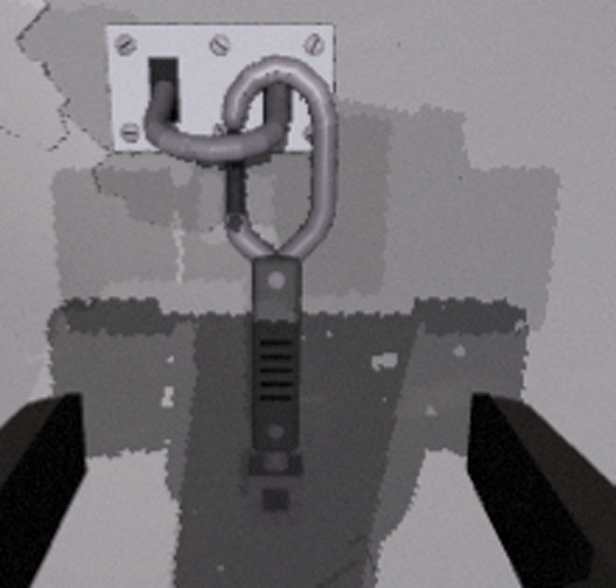

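The key lies flat and is still clipped on: the leg is inside the hook at (275,100), the gate is shut at (235,185), and the gripper is clear.

```bash
python3 -c "
from station import *
print(workorder.finish_job())"
```

```text
the job is handed in; nothing more can be done
None
```

The key is clipped on the eye's right leg with the gate shut; I held a pull of about 10 N for over a second, then laid it flat, let go and handed the job in at about 36 s. The key met the trolley top at about 12 N as it was set down.

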